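# Start the tip steriliser and hold the sprung forceps in it at the marked gap

## Robot

A 6-joint arm with a two-finger parallel gripper is mounted at the origin on a cart in front of the work surface, level with it; the furniture and walls round the work are solid. World frame = base frame: x ahead of the robot, y to its left, z up, the work surface at z = 0. Lengths are in mm, angles in degrees, forces in N, time in s.
With the tool pointing down it reaches from about 300 to 850 mm from the base axis. Payload 4.2 kg.
Tool frame: the origin (TCP) lies at the very end of the fingers, on their centre line; the grasp point (between the pads) lies 19 mm behind it; z points along the fingers, y is the direction in which the jaws open and shut (so a half turn about z gives the same grasp; the last joint's range is limited). The gripper opens to 91 mm and grips with 3 to 60 N. Pads are 32 mm wide; open, the fingers measure 118 mm over their backs; the gripper's body (76 mm by 178 mm) begins 60 mm behind the grasp point.
Start: joints at [65.546, 18.312, 89.639, -0, 72.044, -1.146], TCP at [227.517, 528.093, 184.576] pointing down, gripper open.
Joint ranges: [-177.97, 177.97], [-48.28, 115.42], [12.27, 149.76], [-77.06, 257.06], [2.81, 150.46], [-146.56, 146.56]. Speed limits (degrees/s): [147.25, 147.25, 180, 180, 180, 180].

## Interface

Orientations are given as [roll, pitch, yaw] about the fixed x, y, z axes, in that order (R = Rz(yaw) Ry(pitch) Rx(roll)).
In Python, from workcell import env gives the robot as it stands. The module is installed in compiled form; this text tells all that it offers.
- The arm moves only by the tool arm_command, never from a script. Its argument "targets" is a list of rows, each a list of 5 numbers: the closure, from 0 (fully open) to 1 (shut), then the shift along the tool's x, y, z each as a share of 50 cm, from -1 to 1, then the turn about the tool's z as a share of pi/4 rad, from -1 to 1. A call has 1 to 8 rows; each row is the pose to reach, as a shift and turn from the pose measured when the call began, along the tool's axes at that moment; what a row does not reach only later rows make up. A row lasts 1/12 s, in which the tool goes at most 41.7 mm and 7.16 degrees, less where a joint would pass 70% of its speed; a pose out of reach is approached as far as the arm can. A call with a number of a shift or a turn outside -1 to 1 is refused whole. A call with a gripper value outside its range is refused whole. The fingers move at their own pace and stop on an object; "squeeze" is the grip in N (left out, the last holds). Time passes only in rows, so rows that repeat a pose let the fingers close. It gives the time, the measured TCP pose, the force and the opening at its end, in the units of the state.
- env.state(): the state, without advancing time (a new reading comes with each control period).
- env.grab_frame(name): name is "side" or "top"; returns the picture (480x640x3 uint8, red, green, blue); there is no depth.
- env.camera_params(name): a dict with "camera_matrix" (3x3 intrinsics, pixels), "R" (3x3) and "t" (3): a world point X has camera coordinates R X + t. Camera axes: x right, y down, z forward; pixel columns grow to the right and rows downward; lengths in mm; the calibration is good to about 2 mm. A picture is of the moment at which its call begins. camera_params takes no time and is no camera call.
- env.job_done(): hands the job in, once; it reports no verdict.
The state is a dict: "time_s": time; "qpos": joint angles; "qvel": joint speeds; "effort": joint torques, N m; "ee_pos": TCP position; "ee_rot": TCP orientation; "force": force on the tool from outside, world axes, zero at the start; "torque": the same for the moment, N m; "gripper_width": finger opening in mm.
Only numpy, scipy, OpenCV 4.12 (cv2) and the standard library are available. Lean on these libraries where they do the work, as an engineer would, in place of code of your own. Each camera call takes 0.05 s, during which the arm holds its last target.

## Task

Start the tip steriliser: swing the red-knobbed lever on its timer box right round to its stop, then let it go so that it springs back. Then take the sprung forceps off the blue rest, squeeze them until their tips stand at the marked 10 mm gap (red ring on the guide pin level with the leg that the pin runs through) and slide the tips about 3 cm straight into the steriliser's bore without knocking against it or touching it at the end. Finish while still holding them there, clear of everything, with the gap steady; do not put them down or let go, and leave the bottle, tape, gauze and packets undisturbed.

Things in the scene. Friction and masses are not known exactly. Their poses are not given: they have to be found in the camera images.
- steriliser: bench tip steriliser, fixed, 135 mm deep (x), 195 mm wide (y), 135 mm tall: white base 27 mm high, on it a white barrel of 70 mm diameter along the x axis, centre line 100 mm above the worktop, and on the barrel's -y side a grey timer box (top 68 mm above the worktop). Origin on the worktop under the barrel, midway along the base; +x points into the bore, away from the robot; +z up
- bore_mouth (a point): centre of the mouth of the bore, in the white ceramic collar (51 mm outer diameter) at the barrel's front, 100 mm above the worktop; axes as the steriliser's: the bore runs along +x from here, 34 mm inside diameter, about 105 mm deep. Relaxed forceps are too wide for it
- timer_lever (a joint): angle of the sprung start lever on the timer box, rad: 0 at rest (lever points along the steriliser's -x, towards the robot), 1.2 at its stop (counter-clockwise seen from above: the knob goes to the steriliser's -y side); it must pass 1.1. Moving the knob takes about 1.5 N at rest, 4 N at the stop; let go, it springs back to 0 in about a second
- lever_knob (a point): middle of the red upright knob at the lever's end: 14 mm diameter, 30 mm tall (15 mm above and below this point), 97 mm above the worktop; below it is the flat steel lever arm, 10 mm wide, which runs to the pivot
- lever_pivot (a point): point on the lever's upright pivot axis at the height of the knob's middle, 60 mm from the knob; the hub itself ends 14 mm lower
- rest: instrument rest, fixed: steel plate 150 x 104 x 5 mm with two blue cross bars at x = -55 and +55 mm, tops 40 mm above the worktop, with upturned ends to 52 mm; 100 mm free between the bars for fingers. Origin on the worktop at its centre, x along the forceps that lie on it
- forceps: sprung steel forceps, loose, 60 g, lying on the rest's two bars, legs side by side, tips along +x. Origin midway between the finger plates at mid height (45 mm above the worktop on the rest); x along the midline from the heel (x = -108 mm) to the tips (x = +100 mm), y across the legs, z up. The legs are 10 mm high; they hinge at the heel (x = -95 mm) and springs push them apart
- forceps_grip (a point): the forceps' origin, where to squeeze along y: flat ribbed finger plates on the outsides, from x = -36 to +36 mm. Relaxed they are 40 mm apart over the outsides here (43 mm at x = +20 mm). At the marked gap the outsides are parallel and 26 mm apart, squeeze about 8 N; 1 mm of width here is 2 mm of tip gap. From 40 mm the force grows evenly from zero
- forceps_leg_l (a joint): how far the left (+y) leg is squeezed inwards, rad: 0 relaxed (both legs so: 39 mm tip gap), 0.075 at the mark, 0.1 tips touching. The centre of mass is about 7 mm ahead (+x) of the origin; held only lightly, before the pads lie flat on the plates, the forceps can tip in the grip
- forceps_leg_r (a joint): the same for the right (-y) leg. A guide pin fixed to this leg at x = +46 mm runs through the left leg; its red ring (4 mm wide) is level with the left leg at the marked 10 mm gap
- tip_l (a point): inner face of the end of the left (+y) forceps tip, at forceps x = +100 mm. Each tip is 2.4 mm thick and 5 mm high, so the pair is 15 mm wide at the marked gap
- tip_r (a point): inner face of the end of the right (-y) forceps tip; its distance from tip_l is the tip gap
- bottle_white: bystander: white bottle, 61 mm diameter, 150 mm tall, loose; origin at its foot
- tape_roll_c: bystander: tape roll standing on end, 33 mm diameter, 60 mm tall, loose
- needle_pack_1: bystander: needle packet 30 x 86 x 9 mm, loose
- needle_pack_2: bystander: needle packet 30 x 86 x 9 mm, loose
- gauze: bystander: gauze pad 37 x 57 x 10 mm, loose
There are look-alikes about, which are no part of the job. Several things look just like the rest: the one meant starts farthest to the robot's left.

How it is judged:
By the outcome, as a careful person would: the job done as asked, in the order asked, and still so for the second after the job is handed in, while the arm keeps its last pose, push and grip.
It also fails if it takes over 56 s, if anything falls off the work surface, if the arm or the gripper's body presses on something with over 40 N, if the wrist force passes 120 N, or if a joint passes its speed limit or range.

## Working session

There is one attempt and no reset: what is moved stays moved. The work goes in short steps, Python scripts to look and compute and a tool call to move; the robot and the scene stay as the last step left them, time stands still between calls to the robot, and variables do not carry over. Pictures are saved under pics/ and viewed, and the job is handed in when it is done.

Besides the shell and the picture viewer there is one more tool, called after "Emit:" by a JSON object that holds its "fn" and its "kwargs", one argument or row to a line. arm_command: Moves the arm, as the interface text tells. Shift numbers are shares of 50 cm and turn numbers shares of pi/4 rad, none past 1 either way. Its arguments: {"type":"object","properties":{"targets":{"type":"array"},"squeeze":{"type":"number"}},"required":["targets"]}

```bash
mkdir -p pics
python3 - <<'E'
from workcell import env
import cv2, numpy as np
for n in("side","top"):
    f=env.grab_frame(n); cv2.imwrite(f"pics/{n}0.png",f[:,:,::-1]); p=env.camera_params(n); print(n,p)
print(env.state())
E
```

```text
side {'camera_matrix': array([[611.1623024 ,   0.        , 327.17133395],
       [  0.        , 611.1623024 , 239.69095121],
       [  0.        ,   0.        ,   1.        ]]), 'R': array([[-0.98000494, -0.19858086, -0.01248847],
       [-0.06358545,  0.37203414, -0.9260386 ],
       [ 0.18853968, -0.90672832, -0.37722215]]), 't': array([ 486.40222732,  214.56941175, 1185.96920456])}
top {'camera_matrix': array([[607.66713281,   0.        , 321.13715262],
       [  0.        , 607.66713281, 248.61215066],
       [  0.        ,   0.        ,   1.        ]]), 'R': array([[-0.46144549, -0.88713818, -0.00734168],
       [-0.81761553,  0.42846611, -0.38460582],
       [ 0.34434417, -0.17147195, -0.92305171]]), 't': array([  26.78085934,  549.99347257, 1309.55747942])}
{'time_s': 0.1, 'qpos': array([ 6.55463065e+01,  1.83497210e+01,  8.96968347e+01, -8.63088024e-04,
        7.20430925e+01, -1.14644999e+00]), 'qvel': array([ 0.08847377, -0.09039871, -0.07873415,  0.02958208,  0.03187598,
       -0.02628695]), 'effort': array([-9.53374692e-04, -4.13329911e+01, -2.32511115e+01,  7.28189992e-02,
        4.22245602e-02, -4.13533553e-05]), 'ee_pos': array([227.32030516, 527.64708988, 183.80439609]), 'ee_rot': array([-1.79910353e+02, -9.73214669e-04,  1.56693023e+02]), 'force': array([-0.34658552, -0.47262872,  0.29915345]), 'torque': array([-0.04283995, -0.0141458 ,  0.00133911]), 'gripper_width': 91.36885018535776}
```

View pics/side0.png

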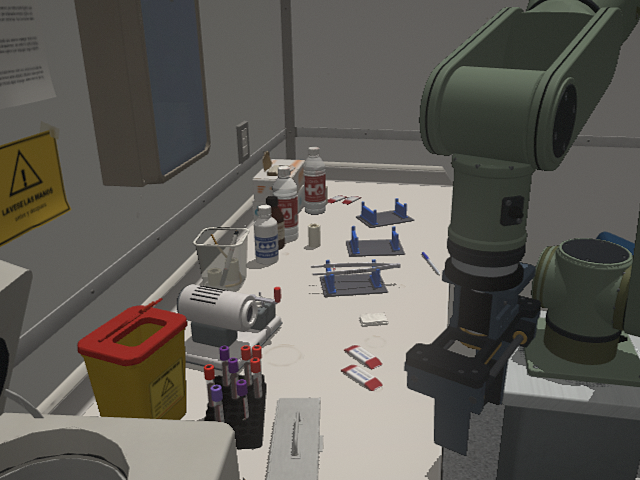

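View pics/top0.png

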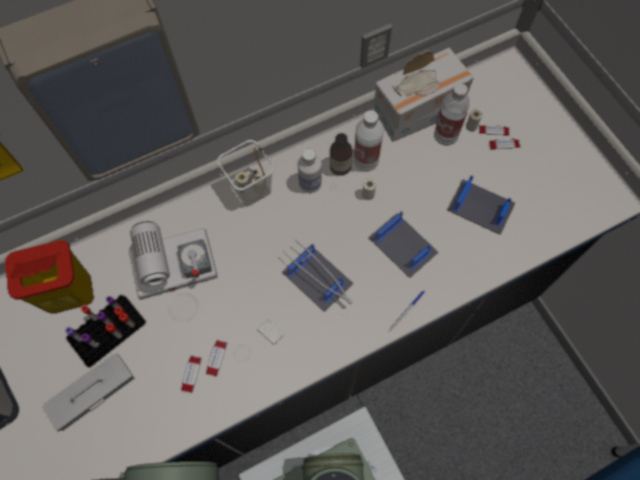

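Run:
```python
import cv2
t=cv2.imread("pics/top0.png");s=cv2.imread("pics/side0.png")
cv2.imwrite("pics/c1.png",cv2.resize(t[230:320,260:370],None,fx=7,fy=6.6,interpolation=cv2.INTER_CUBIC))
cv2.imwrite("pics/c2.png",cv2.resize(t[210:310,120:230],None,fx=6,fy=6,interpolation=cv2.INTER_CUBIC))
cv2.imwrite("pics/c3.png",cv2.resize(s[250:310,300:410],None,fx=7,fy=7,interpolation=cv2.INTER_CUBIC))
cv2.imwrite("pics/c4.png",cv2.resize(s[270:370,170:300],None,fx=6,fy=6,interpolation=cv2.INTER_CUBIC))
```

```text
(no output)
```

View pics/c1.png

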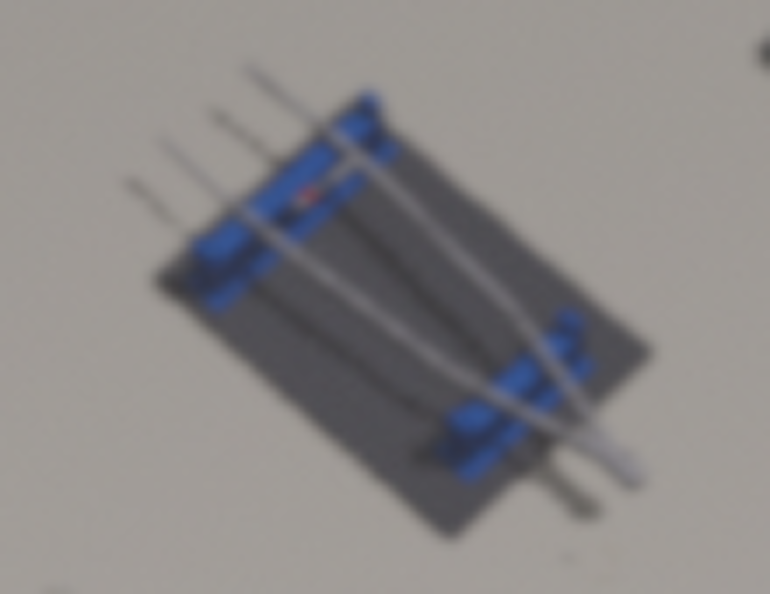

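View pics/c2.png

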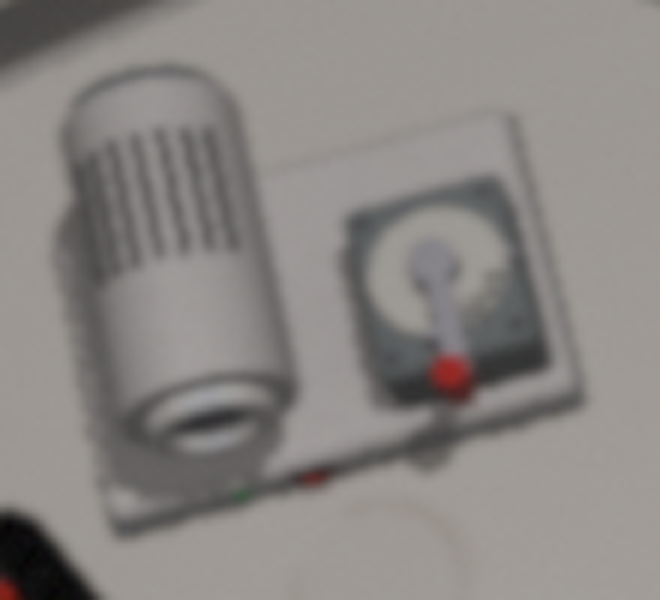

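View pics/c3.png

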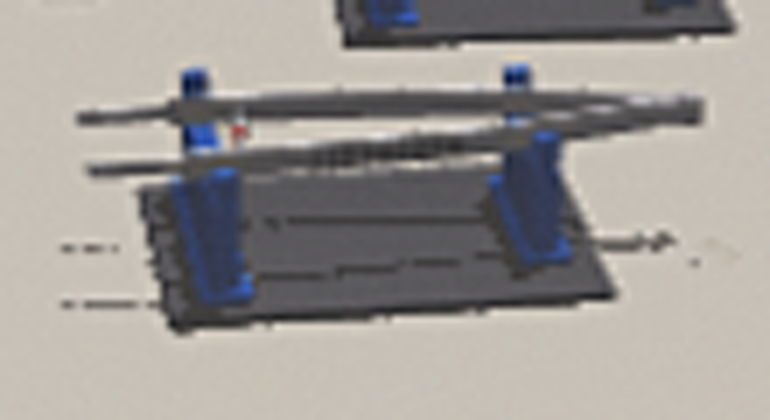

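View pics/c4.png

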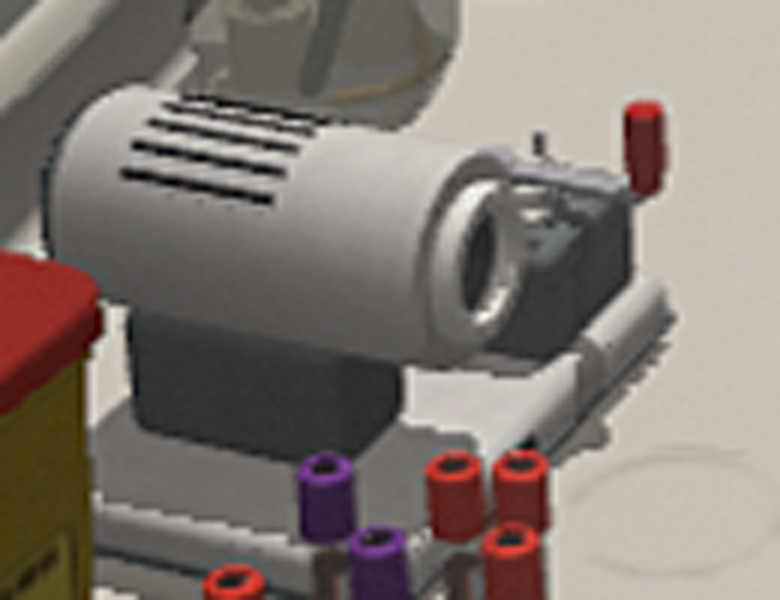

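```bash
cat > h.py <<'E'
import numpy as np,cv2
from workcell import env
C={n:env.camera_params(n) for n in("side","top")}
def ray(n,u,v):
    p=C[n];K,R,t=p["camera_matrix"],p["R"],p["t"]
    d=R.T@np.linalg.solve(K,[u,v,1]);return -R.T@t,d/np.linalg.norm(d)
def plane(n,u,v,z):
    o,d=ray(n,u,v);return o+d*(z-o[2])/d[2]
def tri(a,b):
    A=np.zeros((3,3));y=np.zeros(3);L=[]
    for n,(u,v) in(("top",a),("side",b)):
        o,d=ray(n,u,v);P=np.eye(3)-np.outer(d,d);A+=P;y+=P@o;L.append((P,o))
    X=np.linalg.solve(A,y);return X,[round(float(np.linalg.norm(P@(X-o))),2) for P,o in L]
def proj(n,X):
    p=C[n];q=p["camera_matrix"]@(p["R"]@np.asarray(X,float)+p["t"]);return q[:2]/q[2]
def blobs(img,lo,hi,roi,n=5):
    x0,y0,x1,y1=roi
    h=cv2.cvtColor(img[y0:y1,x0:x1],cv2.COLOR_BGR2HSV)
    m=cv2.inRange(h,np.array(lo),np.array(hi))
    k,l,s,c=cv2.connectedComponentsWithStats(m)
    return [(int(s[i,4]),(c[i]+[x0,y0]).round(2).tolist(),(s[i,:4]+[x0,y0,0,0]).tolist()) for i in range(1,k) if s[i,4]>=n]
E
python3 - <<'E'
from h import *
t=cv2.imread("pics/top0.png");s=cv2.imread("pics/side0.png")
red=((0,120,60),(8,255,255))
print(blobs(t,*red,(180,250,210,285)));print(blobs(s,*red,(265,280,290,310)))
print(blobs(t,*red,(295,250,320,270),1));print(blobs(s,*red,(320,255,350,285),1))
bl=((105,120,40),(125,255,255))
print("blue",blobs(t,*bl,(260,230,370,320)));print(blobs(s,*bl,(300,250,410,310)))
f=lambda x,y:(120+x/6,210+y/6)
for nm,x,y,z in(("FL",112,520,27),("FR",580,395,27),("BR",508,112,27)): print(nm,plane("top",*f(x,y),z).round(1))
g=lambda x,y:(260+x/7,230+y/6.6)
for nm,x,y,z in(("heel",640,478,45),("tipL?",165,140,45),("tipR?",248,68,45),("ring",308,193,45),("plate1",158,280,5),("plate2",450,535,5),("plate3",652,350,5)):print(nm,plane("top",*g(x,y),z).round(1))
print("collar",tri((154.7,280.8),(250,312.5)))
k=lambda x,y:(300+x/7,250+y/7)
print("heel",tri(g(640,478),k(700,108)));print("tips",tri(g(165,140),k(90,170)),tri(g(248,68),k(80,118)))
E
```

```text
[(31, [194.81, 272.55], [192, 270, 7, 6])]
[(84, [276.68, 293.79], [274, 287, 6, 15])]
[]
[(1, [334.0, 268.0], [334, 268, 1, 1])]
blue [(13, [310.77, 248.62], [309, 247, 4, 4]), (42, [301.83, 256.93], [297, 252, 11, 11]), (24, [305.42, 261.46], [301, 257, 10, 9]), (32, [291.56, 266.62], [288, 264, 8, 6]), (21, [294.0, 271.81], [290, 268, 9, 8]), (19, [340.79, 281.89], [339, 278, 5, 9]), (34, [334.88, 287.53], [331, 284, 9, 8]), (57, [328.74, 295.53], [325, 291, 10, 11])]
[(15, [356.2, 251.53], [353, 250, 7, 4]), (8, [327.12, 261.12], [326, 260, 3, 3]), (6, [373.0, 260.5], [372, 260, 3, 2]), (13, [328.0, 269.0], [326, 268, 5, 3]), (6, [377.5, 269.33], [376, 269, 4, 2]), (5, [331.2, 274.6], [330, 274, 3, 2]), (6, [370.67, 276.17], [370, 275, 2, 4]), (10, [328.1, 288.4], [327, 284, 4, 9]), (11, [377.91, 285.36], [374, 284, 7, 3]), (10, [333.9, 290.9], [332, 289, 4, 4])]
FL [623.8 201.3  27. ]
FR [585.5  13.   27. ]
BR [715.7 -11.1  27. ]
heel [ 368.7 -242.7   45. ]
tipL? [ 560.8 -158.2   45. ]
tipR? [ 573.4 -196.9   45. ]
ring [ 518.7 -193.    45. ]
plate1 [ 526.8 -135.9    5. ]
plate2 [ 390.4 -181.5    5. ]
plate3 [ 421.  -277.8    5. ]
collar (array([610.68299282, 144.71121056, 101.98325648]), [0.86, 0.86])
heel (array([ 368.40658284, -243.04604494,   42.697457  ]), [0.89, 0.89])
tips (array([ 561.78771175, -158.47766038,   42.68306082]), [0.03, 0.03]) (array([ 574.07858452, -197.21326447,   43.1567637 ]), [0.05, 0.05])
```

Run:
```python
from h import *
X,e=tri((194.81,272.55),(276.68,293.79));print("knob",X,e)
f=lambda x,y:(120+x/6,210+y/6)
P=plane("top",*f(434,262),83);print("pivot",P,np.degrees(np.arctan2(*(P-X)[[1,0]])),np.hypot(*(P-X)[:2]))
# barrel edges in top: left (62,140)->(125,440)ish; use collar vs base front edge
for n,pts in(("box",[(385,395),(548,365),(500,178),(348,215)]),):
    for q in pts: print(n,plane("top",*f(*q),68).round(1))
for a in(-10.5,-11,-11.5):
    c,s=np.cos(np.radians(a)),np.sin(np.radians(a))
    R=np.array([[c,-s],[s,c]]);print(a,R.T@(X[:2]-[610.7,144.7]), R.T@(np.array([585.5,13])-[610.7,144.7]))
for n in C: print(n,ray(n,320,240)[0].round())
```

```text
knob [586.57043725  54.72786144  98.02850331] [0.62, 0.62]
pivot [640.81572383  41.77939379  83.        ] -13.425402329134473 55.769292001781146
box [604.4  81.4  68. ]
box [586.1  19.2  68. ]
box [669.4   4.1  68. ]
box [682.9  64.9  68. ]
-10.5 [ -7.32939104 -92.86281033] [  -0.77760496 -134.08700657]
-11 [ -6.51874135 -92.92323459] [   0.39253967 -134.08868674]
-11.5 [ -5.70759523 -92.97658238] [   1.56265441 -134.08015555]
side [ 267. 1092.  652.]
top [  11.   13. 1421.]
```

```bash
cat >> h.py <<'E'
from scipy.spatial.transform import Rotation as Ro
def go(x,y,z,yaw):
    s=env.state();R=Ro.from_euler("xyz",s["ee_rot"],degrees=True).as_matrix()
    d=R.T@(np.array([x,y,z])-s["ee_pos"])/500
    dy=(yaw-s["ee_rot"][2]+180)%360-180
    print("t",round(s["time_s"],2),"pos",s["ee_pos"].round(1),"rot",s["ee_rot"].round(2),"F",s["force"].round(1),"w",round(s["gripper_width"],2),"q6",s["qpos"][5].round(1))
    print("shift",d.round(4),"turn",round(-dy/45,4))
E
python3 -c "
from h import *
go(400,300,184,111.7);go(568,85,184,23)"
```

```text
t 0.1 pos [227.3 527.6 183.8] rot [-179.91   -0.    156.69] F [-0.3 -0.5  0.3] w 91.37 q6 -1.1
shift [-0.4973 -0.2815  0.    ] turn 0.9998
t 0.1 pos [227.3 527.6 183.8] rot [-179.91   -0.    156.69] F [-0.3 -0.5  0.3] w 91.37 q6 -1.1
shift [-9.760e-01 -5.435e-01  4.000e-04] turn 2.971
```

Emit:
{"fn": "arm_command", "kwargs": {
  "targets": [
    [1,-0.07,-0.04,0,0.15],
    [1,-0.14,-0.08,0,0.3],
    [1,-0.21,-0.12,0,0.45],
    [1,-0.28,-0.16,0,0.6],
    [1,-0.35,-0.2,0,0.75],
    [1,-0.42,-0.24,0,0.9],
    [1,-0.5,-0.28,0,1],
    [1,-0.5,-0.28,0,1]
  ],
  "squeeze": 10
}}

```text
time_s: 0.77
ee_pos: [404.8, 295.2, 183.8]
ee_rot: [-180.0, 0.3, 111.2]
force: [0.3, -0.6, -0.6]
gripper_width: 40.9
```

```bash
python3 -c "
from h import *
go(568,85,184,67)"
```

```text
t 0.77 pos [404.8 295.2 183.8] rot [-179.97    0.25  111.24] F [ 0.3 -0.6 -0.6] w 40.87 q6 13.8
shift [-0.51    0.1519  0.0018] turn 0.983
```

Emit:
{"fn": "arm_command", "kwargs": {
  "targets": [
    [1,-0.08,0.02,0,0.14],
    [1,-0.16,0.05,0,0.28],
    [1,-0.24,0.07,0,0.42],
    [1,-0.32,0.1,0,0.56],
    [1,-0.4,0.12,0,0.7],
    [1,-0.48,0.14,0,0.84],
    [1,-0.51,0.152,0,0.98],
    [1,-0.51,0.152,0,0.98]
  ]
}}

```text
time_s: 1.43
ee_pos: [570.7, 81.5, 184.0]
ee_rot: [179.8, 0.3, 66.7]
force: [-0.3, -0.1, 1.1]
gripper_width: 0.3
```

```bash
python3 -c "
from h import *
go(568,85,91,23)"
```

```text
t 1.43 pos [570.7  81.5 184. ] rot [179.77   0.26  66.72] F [-0.3 -0.1  1.1] w 0.29 q6 30.6
shift [ 0.0051 -0.0084  0.186 ] turn 0.9716
```

Turn first, then partly descend.

Emit:
{"fn": "arm_command", "kwargs": {
  "targets": [
    [1,0.005,-0.008,0,0.14],
    [1,0.005,-0.008,0,0.28],
    [1,0.005,-0.008,0,0.42],
    [1,0.005,-0.008,0,0.56],
    [1,0.005,-0.008,0,0.7],
    [1,0.005,-0.008,0,0.84],
    [1,0.005,-0.008,0,0.97],
    [1,0.005,-0.008,0.06,0.97]
  ]
}}

```text
time_s: 2.1
ee_pos: [571.6, 87.0, 158.9]
ee_rot: [179.5, -0.6, 23.0]
force: [0.6, -0.4, -0.2]
gripper_width: 0.6
```

```bash
python3 -c "
from h import *
for n in C: cv2.imwrite(f'pics/{n}1.png',env.grab_frame(n)[:,:,::-1])
a=cv2.imread('pics/top1.png')[190:320,110:270];b=cv2.imread('pics/side1.png')[190:320,170:330]
cv2.imwrite('pics/m1.png',cv2.resize(np.hstack([a,b]),None,fx=2.5,fy=2.5))
go(568,85,91,23)"
```

```text
t 2.2 pos [564.4  85.8 150.3] rot [179.82   0.53  23.21] F [-1.2 -0.7 -0.9] w 0.21 q6 74.6
shift [0.0071 0.004  0.1186] turn 0.0047
```

View pics/m1.png

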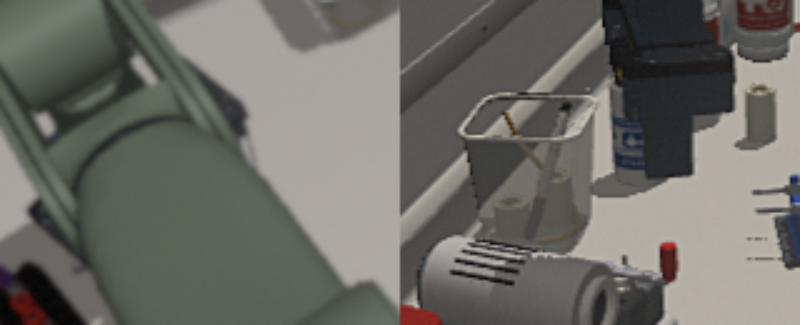

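```bash
python3 -c "
from h import *
print(proj('side',[564.4,85.8,150.3]))"
```

```text
[281.97479704 277.38756231]
```

Emit:
{"fn": "arm_command", "kwargs": {
  "targets": [
    [1,0.007,0.004,0.04,0],
    [1,0.007,0.004,0.08,0],
    [1,0.007,0.004,0.118,0],
    [1,0.007,0.004,0.118,0]
  ]
}}

```text
time_s: 2.53
ee_pos: [564.8, 85.3, 88.2]
ee_rot: [180.0, 1.0, 23.3]
force: [-0.9, 0.1, -0.5]
gripper_width: 0.6
```

```bash
python3 -c "
from h import *
cv2.imwrite('pics/side2.png',env.grab_frame('side')[:,:,::-1])
cv2.imwrite('pics/m2.png',cv2.resize(cv2.imread('pics/side2.png')[220:360,200:360],None,fx=4,fy=4))
go(568+.394*70,85-.919*70,91,23)"
```

```text
t 2.58 pos [566.2  85.3  90.1] rot [179.9    0.79  23.29] F [-0.7  0.7  0.2] w 0.09 q6 74.5
shift [ 0.0027  0.142  -0.0015] turn 0.0065
```

View pics/m2.png

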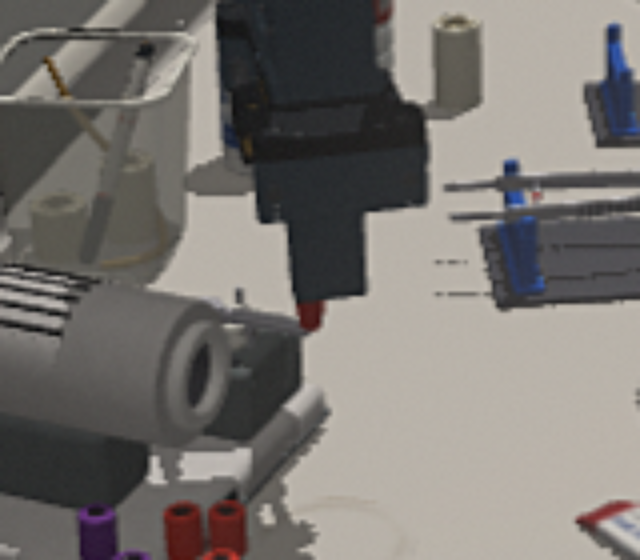

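Emit:
{"fn": "arm_command", "kwargs": {
  "targets": [
    [1,0.003,0.02,0,0],
    [1,0.003,0.045,0,0],
    [1,0.003,0.07,0,0],
    [1,0.003,0.09,0,0],
    [1,0.003,0.11,0,0],
    [1,0.003,0.13,0,0],
    [1,0.003,0.142,0,0],
    [1,0.003,0.142,0,0]
  ]
}}

```text
time_s: 3.25
ee_pos: [596.3, 19.2, 90.2]
ee_rot: [179.9, 0.8, 23.2]
force: [0.3, -0.1, -0.4]
gripper_width: 0.8
```

```bash
python3 -c "
from h import *
cv2.imwrite('pics/side3.png',env.grab_frame('side')[:,:,::-1])
cv2.imwrite('pics/m3.png',cv2.resize(cv2.imread('pics/side3.png')[220:360,200:360],None,fx=4,fy=4))
go(568+.394*82,85-.919*82,91,23)"
```

```text
t 3.3 pos [595.9  20.   90.2] rot [179.91   0.79  23.22] F [-0.9  0.3 -0.9] w 0.54 q6 68.0
shift [-0.      0.0226 -0.0016] turn 0.0048
```

View pics/m3.png

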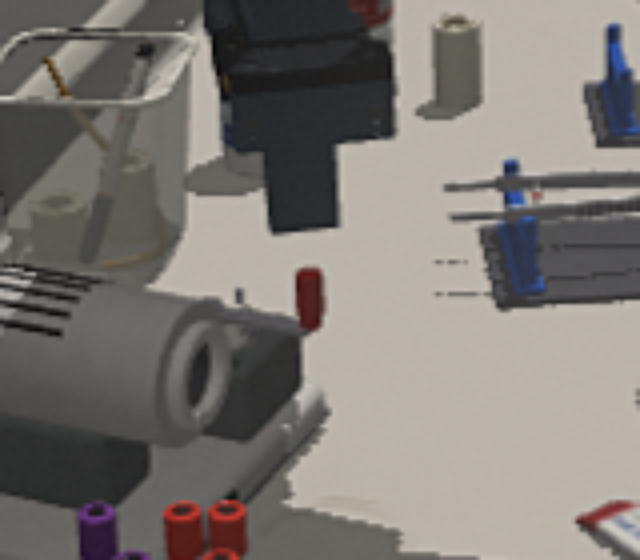

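```bash
python3 -c "
from h import *
print(proj('side',[565.5,85.3,89.5]),'seen ~(282,294.5)',proj('side',[596,19.7,90.2]),'seen ~(276,277)')
print(env.state()['effort'].round(2))
for z in (90,110,120,130): print(z,proj('side',[596,19.7,z]),proj('side',[565.5,85.3,z]))
print(proj('side',[586.6,54.7,98]))
"
```

```text
[282.76393456 305.62702115] seen ~(282,294.5) [276.8058396  288.95501374] seen ~(276,277)
[-5.900e-01 -4.501e+01 -2.135e+01 -4.000e-02 -4.000e-02 -3.000e-02]
90 [276.81011251 289.04283803] [282.7536137  305.39799809]
110 [276.38024582 280.20746648] [282.33805962 296.17672075]
120 [276.16334332 275.74930704] [282.12827284 291.52148546]
130 [275.94511196 271.26383454] [281.91712891 286.83613442]
[276.38180279 293.66951475]
```

```bash
python3 -c "
from h import *
print(proj('side',[227.5,528,184.6]))
for s in(-1,1): # finger at +-45..59 along tool y (ang 66.7)
  for r in(45,59): print(s,r,proj('side',[227.5+s*r*.396,528+s*r*.918,184.6]))
im=cv2.imread('pics/side0.png')[330:470,390:550];cv2.imwrite('pics/m4.png',cv2.resize(im,None,fx=4,fy=4))
"
```

```text
[467.54642882 442.3036637 ]
-1 45 [482.80081534 420.46007297]
-1 59 [487.25405929 414.08322928]
1 45 [450.68266771 466.45180596]
1 59 [445.06724748 474.49283345]
```

View pics/m4.png

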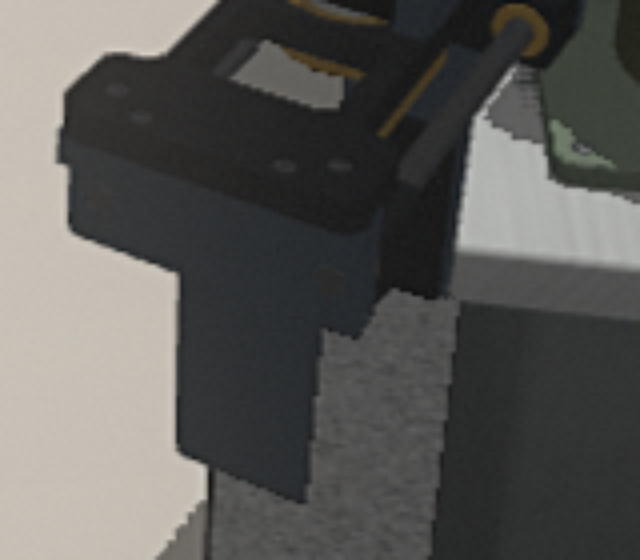

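Emit:
{"fn": "arm_command", "kwargs": {
  "targets": [
    [1,0,0,-0.03,0],
    [1,0,-0.05,-0.05,0],
    [1,0,-0.1,-0.05,0],
    [1,0,-0.135,-0.05,0],
    [1,0,-0.135,0,0],
    [1,0,-0.135,0.03,0],
    [1,0,-0.135,0.04,0],
    [1,0,-0.135,0.04,0]
  ]
}}

```text
time_s: 3.97
ee_pos: [567.7, 82.2, 68.7]
ee_rot: [180.0, 1.0, 23.3]
force: [-0.5, -0.2, -0.2]
gripper_width: 0.6
```

```bash
python3 -c "
from h import *
cv2.imwrite('pics/side4.png',env.grab_frame('side')[:,:,::-1])
cv2.imwrite('pics/m5.png',cv2.resize(cv2.imread('pics/side4.png')[240:360,210:350],None,fx=5,fy=5))
go(568+.394*82,85-.919*82,91,23)"
```

```text
t 4.02 pos [568.8  82.2  69.9] rot [179.94   0.84  23.24] F [ 1.1  0.3 -0.6] w 0.76 q6 74.2
shift [ 1.000e-04  1.582e-01 -4.210e-02] turn 0.0053
```

View pics/m5.png

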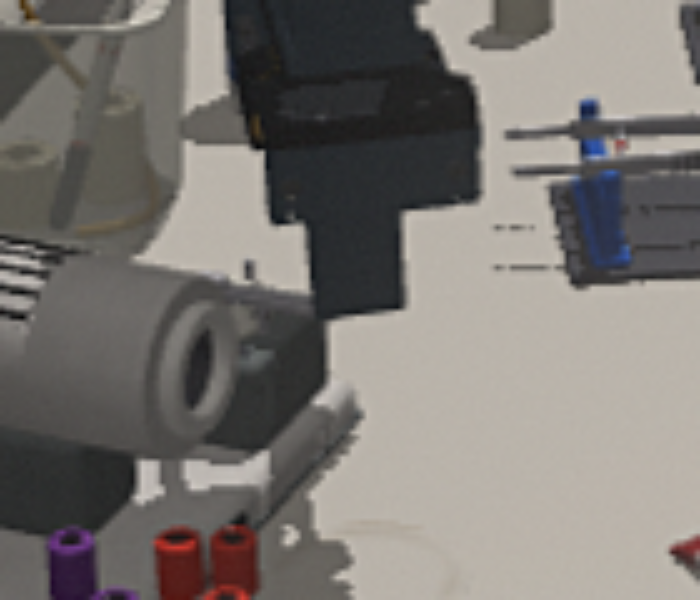

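Emit:
{"fn": "arm_command", "kwargs": {
  "targets": [
    [1,0,0.02,0,0],
    [1,0,0.04,0,0],
    [1,0,0.06,0,0],
    [1,0,0.08,0,0],
    [1,0,0.1,0,0],
    [1,0,0.12,0,0],
    [1,0,0.12,0,0]
  ]
}}

```text
time_s: 4.6
ee_pos: [592.5, 25.1, 70.2]
ee_rot: [180.0, 0.9, 23.1]
force: [-1.9, 2.6, 0.4]
gripper_width: 0.4
```

```bash
python3 -c "
from h import *
cv2.imwrite('pics/side5.png',env.grab_frame('side')[:,:,::-1])
cv2.imwrite('pics/m6.png',cv2.resize(cv2.imread('pics/side5.png')[240:360,210:350],None,fx=5,fy=5))
go(568+.394*82,85-.919*82,69,23)"
```

```text
t 4.65 pos [592.3  25.9  70.2] rot [179.98   0.87  23.1 ] F [-3.1  2.   0. ] w 0.65 q6 68.7
shift [0.0019 0.0361 0.0024] turn 0.0023
```

View pics/m6.png

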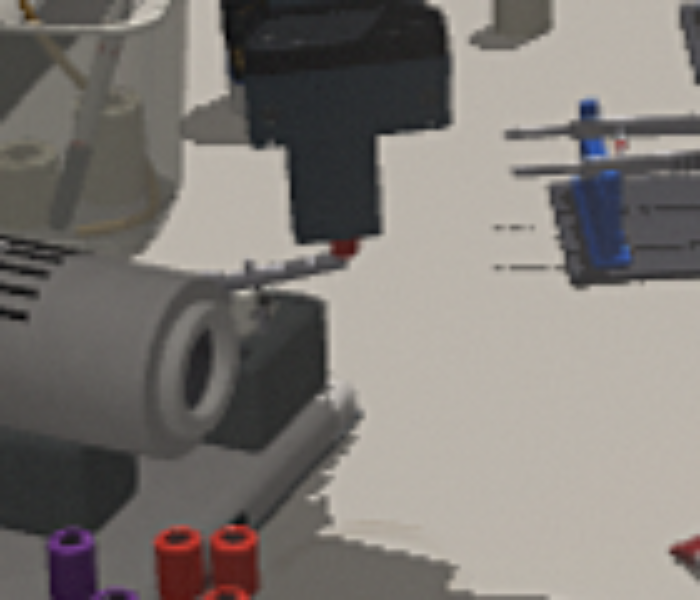

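Emit:
{"fn": "arm_command", "kwargs": {
  "targets": [
    [1,0,0.012,0,0],
    [1,0,0.024,0,0],
    [1,0,0.036,0,0],
    [1,0,0.036,0,0]
  ]
}}

```text
time_s: 4.98
ee_pos: [602.0, 10.5, 71.0]
ee_rot: [-180.0, 0.5, 23.0]
force: [0.5, 6.7, -0.8]
gripper_width: 0.6
```

```bash
python3 -c "
from h import *
cv2.imwrite('pics/side6.png',env.grab_frame('side')[:,:,::-1])
cv2.imwrite('pics/m7.png',cv2.resize(cv2.imread('pics/side6.png')[240:360,210:350],None,fx=5,fy=5))
go(568+.394*82,85-.919*82,69,23)
for a in (0,.6,.9,1.0,1.1,1.2):
  t=np.radians(-11.2)+np.pi+a; print(a,proj('side',[645.4+60*np.cos(t),43+60*np.sin(t),83]))
"
```

```text
t 5.03 pos [601.7  10.8  70.9] rot [-179.96    0.55   23.04] F [ 1.   6.6 -0.5] w 0.58 q6 67.1
shift [-0.0034  0.001   0.0039] turn 0.001
0 [276.74648331 300.39333952]
0.6 [279.72006064 292.26548247]
0.9 [277.29544335 288.58368255]
1.0 [275.9603593  287.49217991]
1.1 [274.38552624 286.48474491]
1.2 [272.5878442  285.56972984]
```

View pics/m7.png

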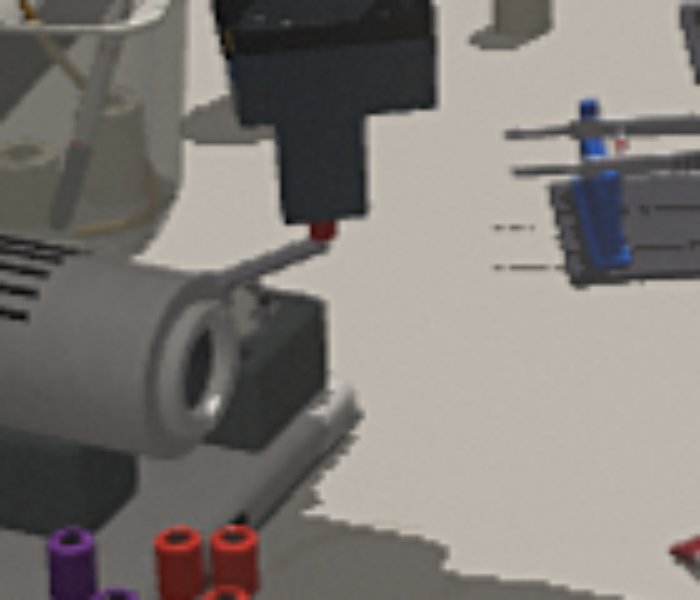

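Emit:
{"fn": "arm_command", "kwargs": {
  "targets": [
    [1,0,0.008,0,0],
    [1,0,0.012,0,0],
    [1,0,0.012,0,0]
  ]
}}

```text
time_s: 5.28
ee_pos: [605.6, 7.6, 71.2]
ee_rot: [-179.8, 0.3, 23.0]
force: [1.1, 7.3, -1.7]
gripper_width: 0.6
```

```bash
python3 -c "
from h import *
cv2.imwrite('pics/side7.png',env.grab_frame('side')[:,:,::-1])
cv2.imwrite('pics/m8.png',cv2.resize(cv2.imread('pics/side7.png')[240:360,210:350],None,fx=5,fy=5))
go(568+.394*82,85-.919*82,69,23)
"
```

```text
t 5.33 pos [605.6   7.7  71.2] rot [-179.8     0.29   23.  ] F [ 1.1  7.7 -2. ] w 0.29 q6 66.6
shift [-0.0082 -0.0078  0.0044] turn 0.0
```

View pics/m8.png

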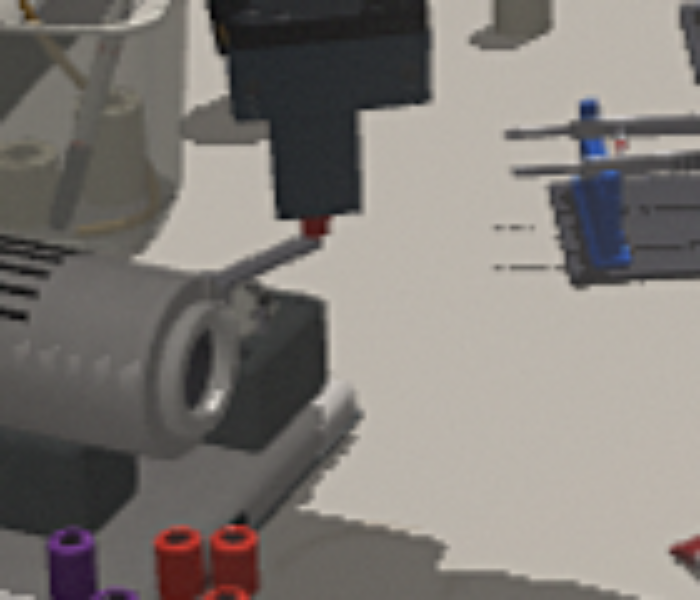

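Emit:
{"fn": "arm_command", "kwargs": {
  "targets": [
    [1,0.004,0.008,0,0],
    [1,0.008,0.016,0,0],
    [1,0.008,0.016,0,0]
  ]
}}

```text
time_s: 5.58
ee_pos: [606.4, 7.3, 70.8]
ee_rot: [-179.0, 0.8, 22.9]
force: [-13.6, 16.1, 7.0]
gripper_width: 0.8
```

```bash
python3 -c "
from h import *
cv2.imwrite('pics/side8.png',env.grab_frame('side')[:,:,::-1])
cv2.imwrite('pics/m9.png',cv2.resize(cv2.imread('pics/side8.png')[240:360,210:350],None,fx=5,fy=5))
go(568+.394*82,85-.919*82,69,23)
"
```

```text
t 5.63 pos [606.3   7.3  70.8] rot [-178.99    0.78   22.88] F [-13.5  16.1   6.5] w 0.52 q6 66.0
shift [-0.0092 -0.0089  0.0038] turn -0.0027
```

View pics/m9.png

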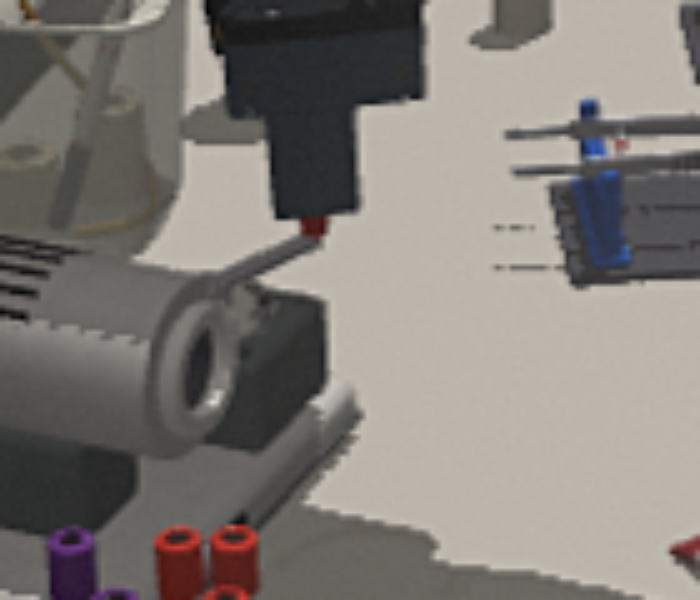

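Emit:
{"fn": "arm_command", "kwargs": {
  "targets": [
    [1,-0.005,-0.01,0,0],
    [1,-0.005,-0.012,-0.06,0],
    [1,-0.005,-0.01,-0.14,0],
    [1,-0.005,-0.01,-0.2,0],
    [1,-0.005,-0.01,-0.2,0]
  ]
}}

```text
time_s: 6.05
ee_pos: [609.6, 9.1, 178.9]
ee_rot: [-179.5, -0.1, 22.9]
force: [0.6, 0.5, 1.7]
gripper_width: 0.4
```

```bash
python3 -c "
from h import *
cv2.imwrite('pics/side9.png',env.grab_frame('side')[:,:,::-1])
go(472,-209,170,18.3)
"
```

```text
t 6.1 pos [607.7   9.1 175.7] rot [-179.32    0.2    22.89] F [-0.9 -0.7 -0.7] w 0.39 q6 66.4
shift [-0.4197  0.2964  0.0093] turn 0.1021
```

Emit:
{"fn": "arm_command", "kwargs": {
  "targets": [
    [0.25,-0.065,0.046,0,0.1],
    [0.25,-0.13,0.092,0,0.1],
    [0.25,-0.195,0.138,0,0.1],
    [0.25,-0.26,0.184,0,0.1],
    [0.25,-0.325,0.23,0,0.1],
    [0.25,-0.39,0.275,0,0.1],
    [0.25,-0.42,0.296,0,0.1],
    [0.25,-0.42,0.296,0,0.1]
  ]
}}

```text
time_s: 6.77
ee_pos: [469.4, -212.3, 173.9]
ee_rot: [-179.4, 0.4, 18.1]
force: [0.6, -0.2, 1.4]
gripper_width: 51.3
```

```bash
python3 -c "
from h import *
for n in C: cv2.imwrite(f'pics/{n}10.png',env.grab_frame(n)[:,:,::-1])
go(472,-209,110,18.3)
"
```

```text
t 6.87 pos [ 471.6 -209.4  174.1] rot [-179.33    0.26   18.29] F [ 0.   0.6 -0.9] w 58.63 q6 46.2
shift [0.0017 0.0009 0.1281] turn -0.0002
```

View pics/top10.png

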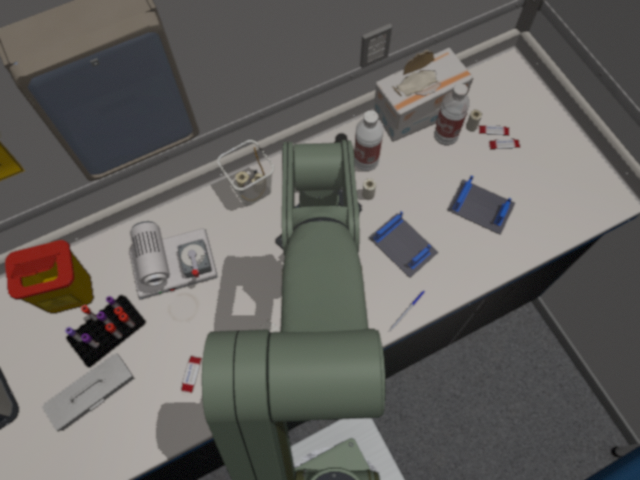

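View pics/side10.png

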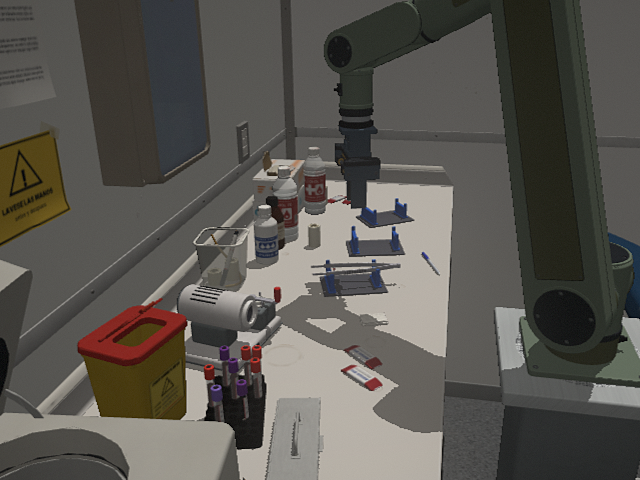

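```bash
python3 -c "
from h import *
im=cv2.imread('pics/side10.png')[140:240,320:410];cv2.imwrite('pics/m10.png',cv2.resize(im,None,fx=6,fy=6))
c,s=np.cos(np.radians(18.3)),np.sin(np.radians(18.3))
for z in(174,190,200,205):
  print(z,[proj('side',[471.6+a*c-b*s,-209.4+a*s+b*c,z]).round(1).tolist() for a,b in((-16,29),(16,29),(16,43),(-16,43),(16,-29))])
"
```

```text
174 [[364.1, 219.9], [350.0, 220.6], [351.0, 222.8], [365.2, 222.0], [346.2, 212.1]]
190 [[364.2, 213.2], [350.0, 213.9], [351.0, 216.0], [365.3, 215.3], [346.2, 205.6]]
200 [[364.2, 209.0], [350.0, 209.7], [351.0, 211.8], [365.3, 211.0], [346.2, 201.5]]
205 [[364.2, 206.8], [350.0, 207.6], [351.0, 209.6], [365.3, 208.9], [346.2, 199.4]]
```

View pics/m10.png

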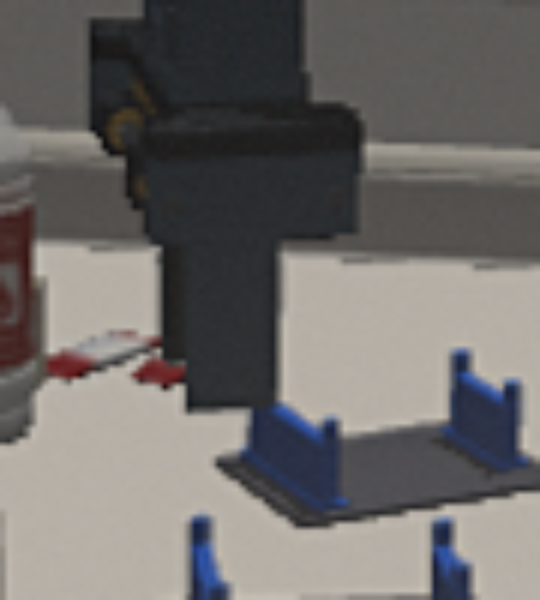

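```bash
python3 -c "
from h import *
# tool x ang 156.7, y ang 66.7 ; find z from v at bottom corners of near finger back face (b=59)
def fit(p,yaw,b,obs):
  c,s=np.cos(np.radians(yaw)),np.sin(np.radians(yaw))
  for z in range(0,46,5):
    print(z,[proj('side',[p[0]+a*c+B*s,p[1]+a*s-B*c,p[2]+z]).round(1).tolist() for a,B in b])
  print('obs',obs)
fit([227.4,527.8,184.2],156.7,[(-16,59),(16,59),(-16,45)],'434.5,443.8 466,455')
fit([568.5,82.2,69.5],23.2,[(-16,-13.5),(16,-13.5)],'(272.5..274,304) ,(290.5,301.5)')
"
```

```text
0 [[431.2, 468.5], [459.6, 481.1], [436.9, 460.6]]
5 [[431.4, 464.7], [459.9, 477.3], [437.2, 456.9]]
10 [[431.6, 461.0], [460.3, 473.5], [437.4, 453.2]]
15 [[431.9, 457.2], [460.6, 469.6], [437.7, 449.5]]
20 [[432.1, 453.4], [460.9, 465.8], [438.0, 445.7]]
25 [[432.4, 449.6], [461.3, 461.9], [438.2, 441.9]]
30 [[432.6, 445.7], [461.6, 458.0], [438.5, 438.1]]
35 [[432.9, 441.9], [462.0, 454.0], [438.8, 434.3]]
40 [[433.2, 438.0], [462.3, 450.1], [439.0, 430.5]]
45 [[433.4, 434.1], [462.7, 446.1], [439.3, 426.6]]
obs 434.5,443.8 466,455
0 [[291.3, 316.2], [274.8, 318.1]]
5 [[291.2, 314.0], [274.7, 315.8]]
10 [[291.1, 311.7], [274.6, 313.5]]
15 [[291.0, 309.4], [274.5, 311.2]]
20 [[290.9, 307.1], [274.4, 308.9]]
25 [[290.8, 304.8], [274.2, 306.6]]
30 [[290.7, 302.5], [274.1, 304.3]]
35 [[290.6, 300.2], [274.0, 302.0]]
40 [[290.5, 297.8], [273.9, 299.6]]
45 [[290.4, 295.5], [273.8, 297.3]]
obs (272.5..274,304) ,(290.5,301.5)
```

Emit:
{"fn": "arm_command", "kwargs": {
  "targets": [
    [0.25,0.002,0,0.06,0],
    [0.25,0.002,0,0.12,0],
    [0.25,0.002,0,0.18,0],
    [0.25,0.002,0,0.24,0],
    [0.25,0.002,0,0.296,0],
    [0.25,0.002,0,0.296,0]
  ]
}}

```text
time_s: 7.37
ee_pos: [468.0, -204.6, 21.0]
ee_rot: [-178.9, 0.7, 18.4]
force: [-0.6, 0.9, -0.5]
gripper_width: 68.7
```

```bash
python3 -c "
from h import *
cv2.imwrite('pics/side11.png',env.grab_frame('side')[:,:,::-1])
im=cv2.imread('pics/side11.png')[200:310,300:410];cv2.imwrite('pics/m11.png',cv2.resize(im,None,fx=5.4,fy=5.4))
go(472,-209,0,18.3)
"
```

```text
t 7.42 pos [ 469.9 -205.6   23.6] rot [-179.07    0.53   18.41] F [-0.1  0.1  0.1] w 68.54 q6 46.2
shift [0.0024 0.0085 0.0471] turn 0.0024
```

View pics/m11.png

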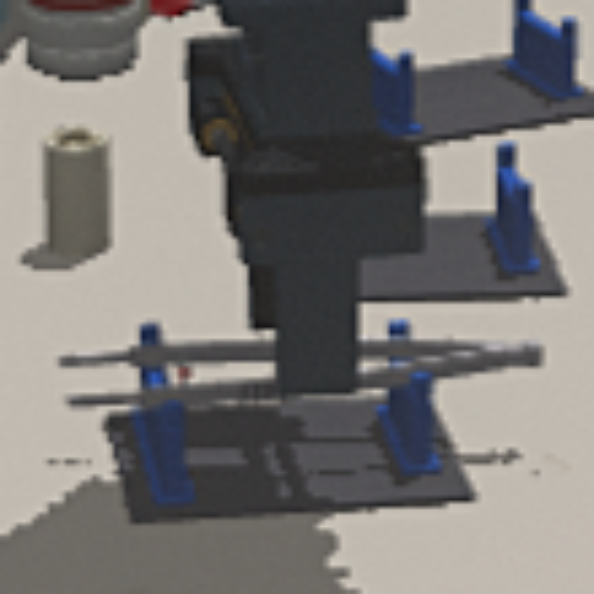

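Emit:
{"fn": "arm_command", "kwargs": {
  "targets": [
    [0.25,0.01,0.006,0.015,0],
    [0.25,0.01,0.006,0.03,0],
    [0.25,0.01,0.006,0.045,0],
    [0.25,0.01,0.006,0.057,0],
    [0.25,0.01,0.006,0.057,0]
  ]
}}

```text
time_s: 7.83
ee_pos: [474.6, -206.2, -5.7]
ee_rot: [-179.0, 0.6, 18.4]
force: [0.2, 0.1, -0.2]
gripper_width: 68.4
```

```bash
python3 -c "
from h import *
cv2.imwrite('pics/side12.png',env.grab_frame('side')[:,:,::-1])
im=cv2.imread('pics/side12.png')[200:310,300:410];cv2.imwrite('pics/m12.png',cv2.resize(im,None,fx=5.4,fy=5.4))
go(475.5,-208,-5,18.3)
"
```

```text
t 7.88 pos [ 474.8 -206.4   -5.2] rot [-179.04    0.57   18.4 ] F [ 0.2 -0.   0.1] w 68.29 q6 46.3
shift [ 0.0003  0.0034 -0.0005] turn 0.0023
```

View pics/m12.png

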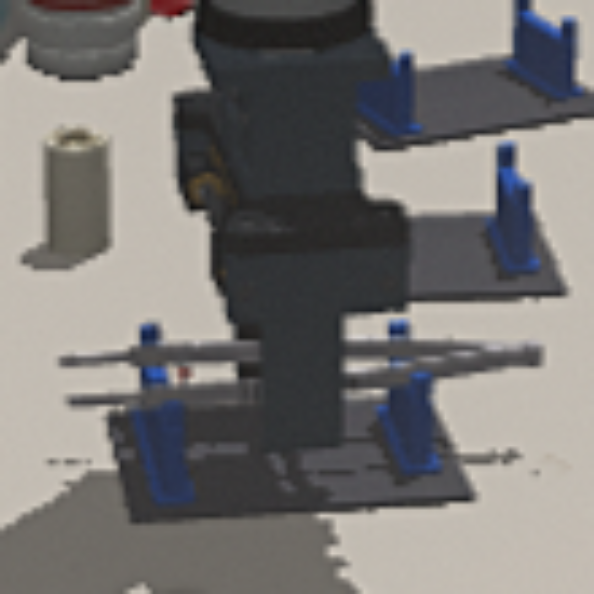

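```bash
python3 -c "
from h import *
c,s=np.cos(np.radians(18.4)),np.sin(np.radians(18.4))
for z in (15,20,25,30,35): print(z,[proj('side',[474.8+a*c-b*s,-206.4+a*s+b*c,z]).round(1).tolist() for a,b in((-16,47),(16,47))])
print(proj('side',[472,-209,45]))
"
```

```text
15 [[363.2, 287.3], [349.5, 288.2]]
20 [[363.2, 285.4], [349.6, 286.3]]
25 [[363.2, 283.4], [349.6, 284.3]]
30 [[363.3, 281.5], [349.6, 282.4]]
35 [[363.3, 279.5], [349.6, 280.4]]
[354.523417   267.19034397]
```

Emit:
{"fn": "arm_command", "kwargs": {
  "targets": [
    [0.6,0,0.003,0,0],
    [0.65,0,0.003,0,0],
    [0.7,0,0.003,0,0],
    [0.7,0,0.003,0,0],
    [0.7,0,0.003,0,0],
    [0.7,0,0.003,0,0],
    [0.7,0,0.003,0,0],
    [0.7,0,0.003,0,0]
  ],
  "squeeze": 15
}}

```text
time_s: 8.55
ee_pos: [475.2, -207.4, -4.9]
ee_rot: [-179.0, 0.6, 18.4]
force: [-1.9, 2.6, 5.5]
gripper_width: 27.6
```

```bash
python3 -c "
from h import *
cv2.imwrite('pics/side13.png',env.grab_frame('side')[:,:,::-1])
im=cv2.imread('pics/side13.png')[200:310,300:410];cv2.imwrite('pics/m13.png',cv2.resize(im,None,fx=5.4,fy=5.4))
go(475.5,-208,-5,18.3)
"
```

```text
t 8.6 pos [ 475.2 -207.3   -4.9] rot [-179.      0.56   18.4 ] F [-0.8  3.1  6.1] w 27.04 q6 46.2
shift [0.0001 0.0014 0.0002] turn 0.0022
```

View pics/m13.png

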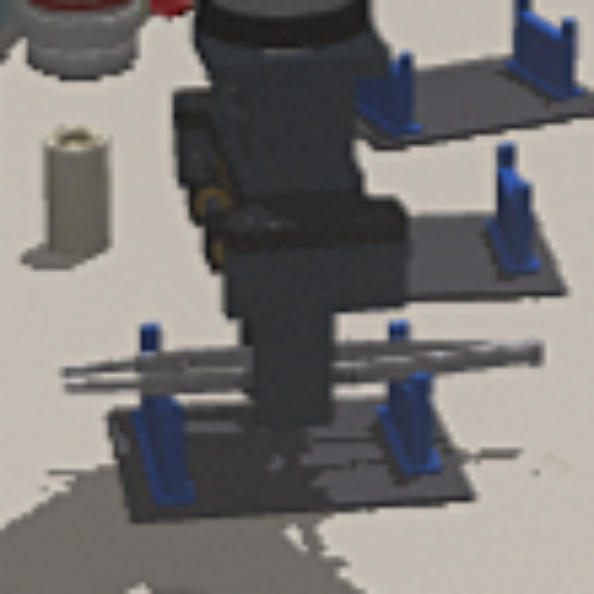

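Emit:
{"fn": "arm_command", "kwargs": {
  "targets": [
    [0.7,0,0,-0.01,0],
    [0.7,0,0,-0.03,0],
    [0.7,0,0,-0.06,0],
    [0.7,0,0,-0.1,0],
    [0.7,0,0,-0.15,0],
    [0.7,0,0,-0.15,0]
  ]
}}

```text
time_s: 9.1
ee_pos: [479.7, -210.2, 75.0]
ee_rot: [-179.4, 0.2, 18.4]
force: [1.4, -0.8, 0.3]
gripper_width: 27.3
```

```bash
python3 -c "
from h import *
cv2.imwrite('pics/side14.png',env.grab_frame('side')[:,:,::-1])
im=cv2.imread('pics/side14.png')[180:290,300:410];cv2.imwrite('pics/m14.png',cv2.resize(im,None,fx=5.4,fy=5.4))
go(475.5,-208,-5,18.3)
"
```

```text
t 9.15 pos [ 478.5 -209.6   72.9] rot [-179.28    0.29   18.39] F [-0.2 -0.6 -1. ] w 27.38 q6 46.2
shift [-0.0038 -0.003   0.1559] turn 0.0019
```

View pics/m14.png

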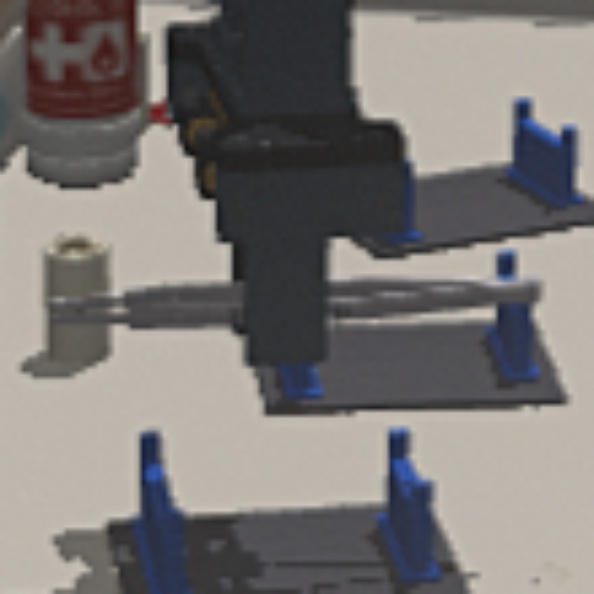

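```bash
python3 -c "
from h import *
go(440,-20,90,3);go(445,177,90,-11.2)
f=lambda a,b:plane('top',a,b,100).round()
print('tubes',f(110,300),f(125,320),f(70,330),'bin',f(70,255))
"
```

```text
t 9.15 pos [ 478.5 -209.6   72.9] rot [-179.28    0.29   18.39] F [-0.2 -0.6 -1. ] w 27.38 q6 46.2
shift [ 0.0465 -0.3846 -0.0295] turn 0.3419
t 9.15 pos [ 478.5 -209.6   72.9] rot [-179.28    0.29   18.39] F [-0.2 -0.6 -1. ] w 27.38 q6 46.2
shift [ 0.1802 -0.7553 -0.0255] turn 0.6575
tubes [615. 252. 100.] [554. 239. 100.] [590. 356. 100.] bin [763. 298. 100.]
```

```bash
python3 -c "
from h import *
red=((0,120,60),(8,255,255))
T=blobs(cv2.imread('pics/top0.png'),*red,(60,290,150,360),8);S=blobs(cv2.imread('pics/side0.png'),*red,(195,335,270,390),8)
for t in T:
  for s in S:
    X,e=tri(t[1],s[1])
    if e[0]<4 and 60<X[2]<180: print(t[1],s[1],X.round(),e[0])
"
```

```text
[85.3, 308.92] [208.8, 371.8] [628. 313.  84.] 0.38
[120.96, 313.89] [252.11, 356.61] [579. 245.  76.] 2.77
```

Emit:
{"fn": "arm_command", "kwargs": {
  "targets": [
    [0.7,0.006,-0.03,-0.01,0.04],
    [0.7,0.012,-0.08,-0.02,0.09],
    [0.7,0.018,-0.13,-0.03,0.13],
    [0.7,0.024,-0.18,-0.03,0.17],
    [0.7,0.03,-0.23,-0.03,0.21],
    [0.7,0.036,-0.28,-0.03,0.26],
    [0.7,0.042,-0.33,-0.03,0.3],
    [0.7,0.046,-0.38,-0.03,0.34]
  ]
}}

```text
time_s: 9.82
ee_pos: [439.5, -21.2, 89.4]
ee_rot: [-179.4, 0.6, 3.0]
force: [0.1, 0.4, -0.5]
gripper_width: 27.6
```

```bash
python3 -c "
from h import *
go(445,177,90,-11.2)
"
```

```text
t 9.82 pos [439.5 -21.2  89.4] rot [-179.38    0.55    2.98] F [ 0.1  0.4 -0.5] w 27.56 q6 81.9
shift [ 0.0316 -0.3953  0.0029] turn 0.3152
```

Emit:
{"fn": "arm_command", "kwargs": {
  "targets": [
    [0.7,0.004,-0.05,0,0.04],
    [0.7,0.008,-0.1,0,0.08],
    [0.7,0.012,-0.15,0,0.12],
    [0.7,0.016,-0.2,0,0.16],
    [0.7,0.02,-0.25,0,0.2],
    [0.7,0.024,-0.3,0,0.24],
    [0.7,0.028,-0.35,0,0.28],
    [0.7,0.031,-0.395,0,0.315]
  ]
}}

```text
time_s: 10.48
ee_pos: [444.1, 177.9, 90.6]
ee_rot: [-179.6, 0.8, -11.3]
force: [-0.6, -0.8, 0.3]
gripper_width: 27.6
```

```bash
python3 -c "
from h import *
for n in C: cv2.imwrite(f'pics/{n}15.png',env.grab_frame(n)[:,:,::-1])
go(486,169.3,50,-11.2)
a=cv2.imread('pics/top15.png')[190:320,110:270];b=cv2.imread('pics/side15.png')[240:370,220:380]
cv2.imwrite('pics/m15.png',cv2.resize(np.hstack([a,b]),None,fx=2.5,fy=2.5))
cv2.imwrite('pics/m15b.png',cv2.resize(b,None,fx=5,fy=4.6,interpolation=cv2.INTER_CUBIC))
"
```

```text
t 10.58 pos [444.5 179.1  90.7] rot [-179.52    0.72  -11.02] F [-0.4 -0.8 -1.3] w 27.42 q6 120.5
shift [0.0861 0.004  0.0803] turn 0.004
```

View pics/m15.png

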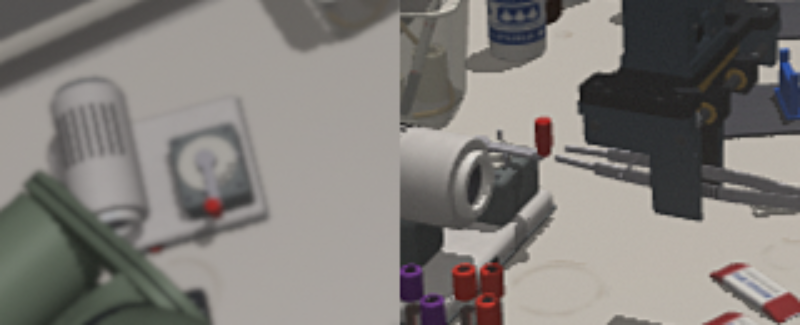

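View pics/m15b.png

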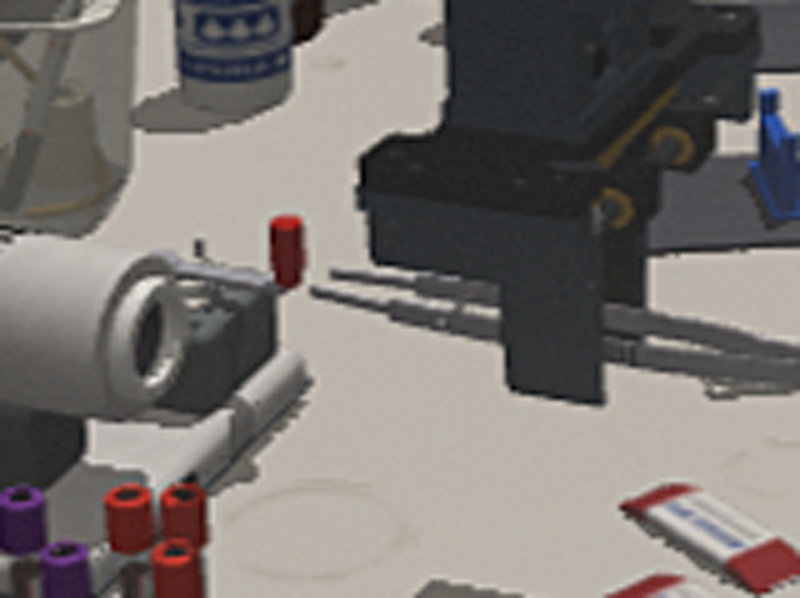

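Emit:
{"fn": "arm_command", "kwargs": {
  "targets": [
    [0.71,0.04,0.004,0.04,0],
    [0.715,0.086,0.004,0.08,0],
    [0.715,0.086,0.004,0.08,0],
    [0.715,0.086,0.004,0.08,0],
    [0.715,0.086,0.004,0.08,0]
  ]
}}

```text
time_s: 11.0
ee_pos: [485.1, 168.5, 49.8]
ee_rot: [-179.6, 0.8, -11.1]
force: [0.2, -0.1, -0.4]
gripper_width: 26.1
```

```bash
python3 -c "
from h import *
W=[]
for i in range(6): f=env.grab_frame('side');W.append(env.state()['gripper_width'])
print(np.round(W,2))
cv2.imwrite('pics/side16.png',f[:,:,::-1])
go(545,157.7,50,-11.2)
b=cv2.imread('pics/side16.png')[270:370,220:340]
cv2.imwrite('pics/m16.png',cv2.resize(b,None,fx=6.6,fy=6,interpolation=cv2.INTER_CUBIC))
"
```

```text
[26.19 26.35 26.08 25.79 26.14 26.01]
t 11.3 pos [485.8 169.4  50.8] rot [-179.49    0.67  -11.  ] F [ 0.6 -0.4  0.2] w 26.01 q6 117.8
shift [0.1206 0.0004 0.0002] turn 0.0044
```

View pics/m16.png

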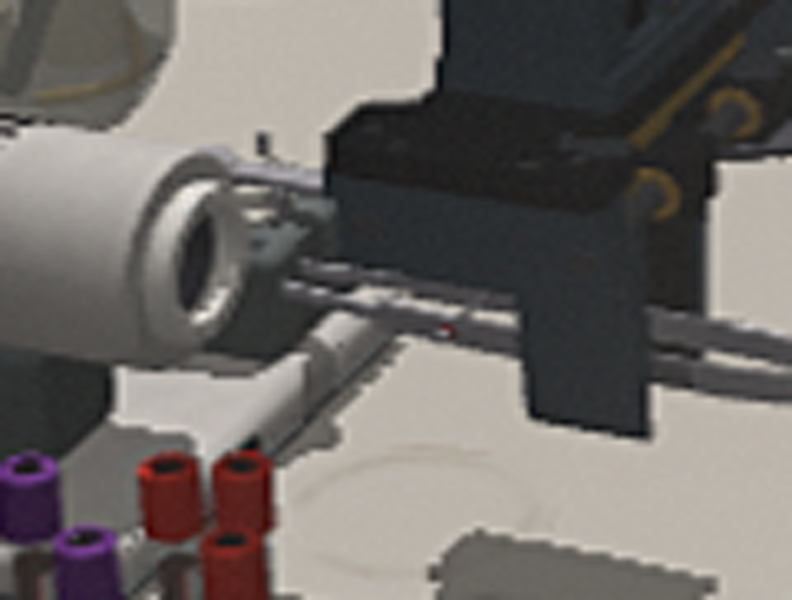

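```bash
python3 -c "
from h import *
for d in(95,97,100):
  c,s=np.cos(np.radians(-11)),np.sin(np.radians(-11))
  for z in(95,100,105): print(d,z,[proj('side',[485.8+d*c-l*s,169.4+d*s+l*c,z]).round(1).tolist() for l in(6,-6)])
print('mouth',proj('side',[610.7,144.7,100]))
for q in((-25.5,0),(25.5,0),(0,25.5),(0,-25.5)): print(q,proj('side',[610.7-q[0]*s,144.7+q[0]*c,100+q[1]]).round(1))
"
```

```text
95 95 [[264.5, 320.8], [267.5, 317.7]]
95 100 [[264.3, 318.4], [267.4, 315.3]]
95 105 [[264.2, 316.0], [267.3, 313.0]]
97 95 [[263.5, 320.6], [266.6, 317.5]]
97 100 [[263.4, 318.2], [266.4, 315.2]]
97 105 [[263.2, 315.8], [266.3, 312.8]]
100 95 [[262.1, 320.3], [265.1, 317.2]]
100 100 [[261.9, 317.9], [265.0, 314.9]]
100 105 [[261.8, 315.5], [264.8, 312.5]]
mouth [250.48065613 313.62697336]
(-25.5, 0) [257.1 307.5]
(25.5, 0) [243.6 320. ]
(0, 25.5) [249.7 301.4]
(0, -25.5) [251.3 325.6]
```

Emit:
{"fn": "arm_command", "kwargs": {
  "targets": [
    [0.715,0.015,0,0,0],
    [0.715,0.03,0,0,0],
    [0.715,0.045,0,0,0],
    [0.715,0.052,0,0,0],
    [0.715,0.052,0,0,0]
  ]
}}

```text
time_s: 11.72
ee_pos: [512.7, 164.3, 50.5]
ee_rot: [-179.5, 0.6, -11.0]
force: [0.2, 0.2, -1.8]
gripper_width: 26.2
```

```bash
python3 -c "
from h import *
for n in C: cv2.imwrite(f'pics/{n}17.png',env.grab_frame(n)[:,:,::-1])
go(545,157.7,50,-11.2)
b=cv2.imread('pics/side17.png')[280:350,220:320];t=cv2.imread('pics/top17.png')[230:300,110:210]
cv2.imwrite('pics/m17.png',cv2.resize(b,None,fx=8,fy=8,interpolation=cv2.INTER_CUBIC))
cv2.imwrite('pics/m17t.png',cv2.resize(t,None,fx=7,fy=7,interpolation=cv2.INTER_CUBIC))
"
```

```text
t 11.82 pos [511.4 164.3  50.3] rot [-179.51    0.71  -11.02] F [ 0.  -0.6 -0.9] w 26.11 q6 116.5
shift [ 0.0686  0.0001 -0.0003] turn 0.0039
```

View pics/m17.png

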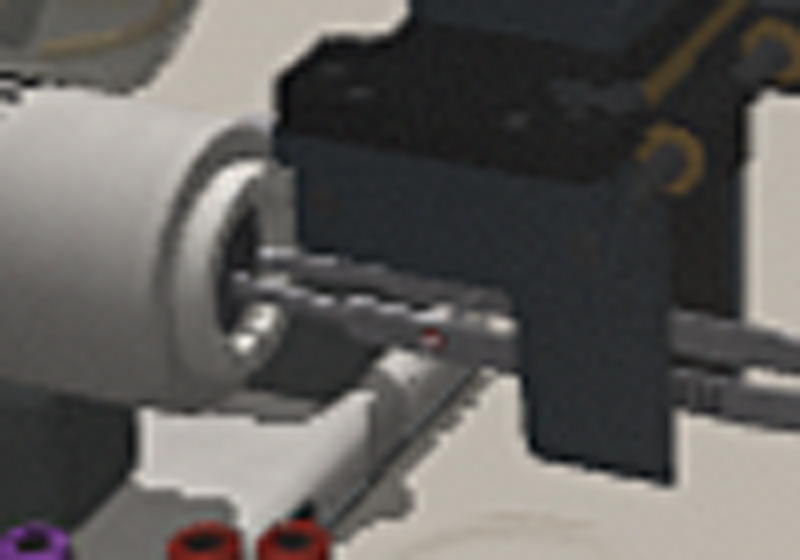

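View pics/m17t.png

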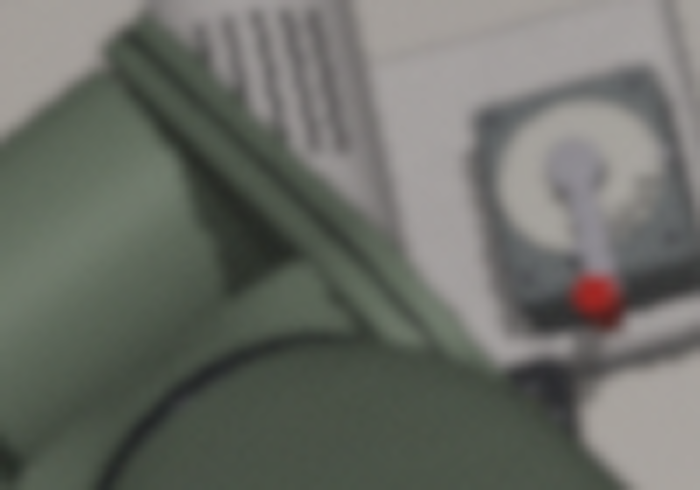

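Emit:
{"fn": "arm_command", "kwargs": {
  "targets": [
    [0.715,0.012,0,0,0],
    [0.715,0.024,0,0,0],
    [0.715,0.036,0,0,0],
    [0.715,0.048,0,0,0],
    [0.715,0.06,0,0,0],
    [0.715,0.068,0,0,0],
    [0.715,0.068,0,0,0],
    [0.715,0.068,0,0,0]
  ]
}}

```text
time_s: 12.48
ee_pos: [544.8, 157.7, 49.7]
ee_rot: [-179.5, 0.7, -11.0]
force: [0.1, 0.0, -0.2]
gripper_width: 26.2
```

```bash
python3 -c "
from h import *
W=[]
for i in range(5): f=env.grab_frame('side');s=env.state();W.append([s['gripper_width'],*s['force'],*s['ee_pos']])
print(np.round(W,2))
cv2.imwrite('pics/side18.png',f[:,:,::-1])
go(545,157.7,50,-11.2)
b=cv2.imread('pics/side18.png')[280:350,220:320]
cv2.imwrite('pics/m18.png',cv2.resize(b,None,fx=8,fy=8,interpolation=cv2.INTER_CUBIC))
"
```

```text
[[ 2.5970e+01  1.9000e-01  2.8000e-01 -6.2000e-01  5.4444e+02  1.5770e+02
   4.9710e+01]
 [ 2.6040e+01 -7.7000e-01  4.8000e-01 -5.5000e-01  5.4434e+02  1.5776e+02
   4.9730e+01]
 [ 2.5810e+01  1.3000e-01 -1.5000e-01 -2.5000e-01  5.4435e+02  1.5778e+02
   4.9820e+01]
 [ 2.5940e+01  1.6000e-01  1.0000e-01  6.0000e-02  5.4434e+02  1.5780e+02
   4.9840e+01]
 [ 2.6140e+01  4.5000e-01  5.6000e-01 -3.3000e-01  5.4440e+02  1.5784e+02
   4.9880e+01]]
t 12.73 pos [544.4 157.8  49.9] rot [-179.51    0.72  -11.02] F [ 0.4  0.6 -0.3] w 26.14 q6 115.0
shift [ 0.0012  0.     -0.0003] turn 0.0041
```

View pics/m18.png

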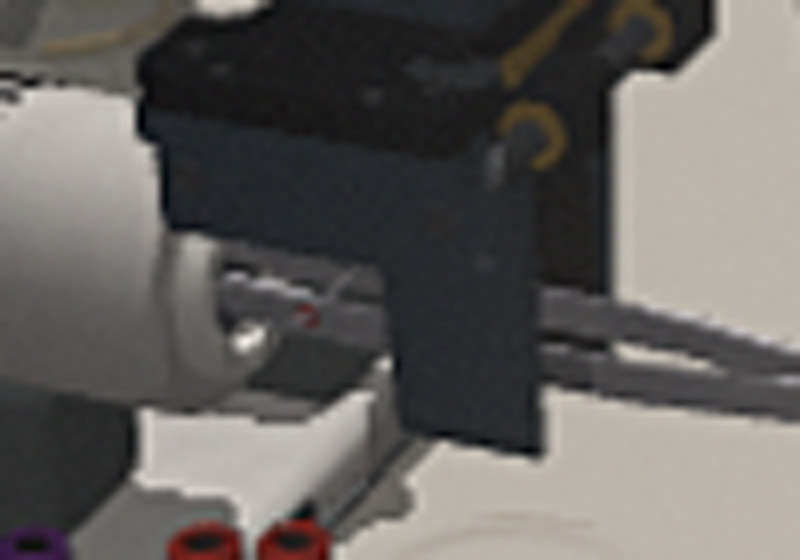

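View pics/side18.png

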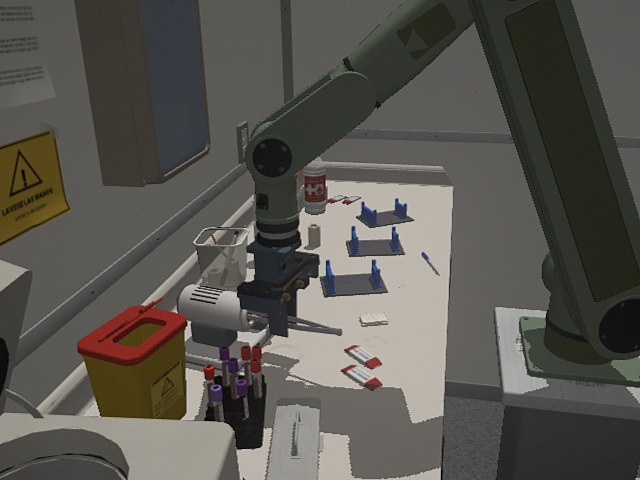

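```bash
python3 -c "
from workcell import env
print(env.job_done())
s=env.state();print(s['time_s'],s['gripper_width'],s['force'])"
```

```text
the job is handed in; nothing more can be done
None
the job is handed in; nothing more can be done
```

I handed the job in at about 12.7 s, with the forceps still held about 3 cm inside the bore and clear of it. No verdict is reported.

- **Lever:** The first push passed over the knob without touching it. In the pictures the finger ends sat about 30 mm higher than the reported TCP, so I went about 20 mm lower and used that offset from then on. The second push reached the stop: the force jumped to about 21 N with no further movement. Later pictures show the lever back at rest.
- **Forceps:** I took them off the leftmost rest and squeezed them to a measured 26.0 ± 0.2 mm over the plates, which corresponds to the 10 mm mark. The red ring looks level with the left leg.
- **Insertion:** By the arm's measured pose and the calibration, the tips are about 30 mm past the bore mouth. Just before entry the side view showed them close to the centre of the bore. The force on the tool stayed at noise level, under about 2 N, during the approach and under 1 N at rest.
- **Bystanders:** The tape, gauze and packets look undisturbed in the last side view. The white bottle was hidden behind the arm there; it was last seen standing just before the insertion, and the arm did not go near it.
- **Not fully checked:** The arm blocked the top camera during insertion, so the sideways centring rests on the side view plus the arm's reported position. The tip gap comes from the gripper width and the ring, because the side view was too coarse to measure it directly.

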